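Tip the tablet tin onto its base, lid up

ROBOT

A 7-joint arm with a two-finger parallel gripper is mounted at the origin on the work surface. World frame = base frame: x ahead of the robot, y to its left, z up, the work surface at z = 0. Lengths are in mm, angles in rad, forces in N, time in s.
With the tool pointing down it reaches from about 400 to 875 mm from the base axis. Payload 19.3 kg.
Tool frame: the origin (TCP) lies midway between the tips of the shut fingers; the grasp point (between the pads) lies bot.tcp_to_grasp behind it (bot.tcp_to_grasp is the distance from the TCP to the grasp point, in mm); y points along the fingers, z is the direction in which the jaws open and shut, and the axes are right-handed (so a half turn about y gives the same grasp; the last joint's range is limited). The gripper opens to 85 mm and grips with 20 to 120 N. Pads are 22 mm wide; open, the fingers measure 114 mm over their backs; the gripper's body (76 mm by 85 mm) begins 54 mm behind the grasp point. The pads swing forward as they close: fully open they stand 13 mm farther back than shut.
Start: joints at [1.216, 0.521, -0.036, 1.599, 0.021, 1.021, -0.113], TCP at [175.575, -599.823, 231.291] pointing down, gripper open.
Joint ranges: [-2.91, 2.91], [-0.3, 2.13], [-1.5, 1.42], [0.17, 2.43], [-1.26, 4.41], [0.16, 1.93], [-2.52, 2.52]. Speed limits (rad/s): [1.89, 1.89, 2.39, 2.39, 3.01, 3.01, 3.01].

INTERFACE

Orientations are given as a 3x3 rotation matrix whose columns are the frame's x, y, z axes.
In Python, from cell import bot, eyes, close_job gives the robot as it stands.
- The arm moves only by the tool servo_tool, never from a script. Its argument "deltas" is a list of rows, each a list of 5 numbers: the shift along the world's x, y, z in m, then the turn about the world's z in degrees, then the opening, from 0 (shut) to 1 (fully open). In form: [[tx, ty, tz, turn, fingers], ...]. A call has 1 to 20 rows; each row shifts and turns the commanded pose from where the row before left it; what a row does not reach is not made up. A row lasts 1/12 s, in which the tool goes at most 41.7 mm and 7.16 degrees, less where a joint would pass 70% of its speed; a pose out of reach is approached as far as the arm can. A call is refused whole if a number of a shift passes 0.0417 or a number of a turn 7.16, either way. A call with a gripper value outside its range is refused whole. The fingers move at their own pace and stop on an object; the grip force is fixed at half the most. Time passes only in rows, so rows that do not move let the fingers close. It gives the time, the measured TCP pose, the force and the opening at its end, in the units of the state.
- bot.read_state(): the state, without advancing time (a new reading comes with each control period).
- eyes.grab_frame(name): name is "side" or "top" or "wrist"; returns a dict with "color" (400x640x3 uint8, red, green, blue), "fov_y" (degrees; the focal length in pixels is half the picture's height over the tangent of half this angle, whatever the lens; pixels are square), "cx", "cy" (the principal point, pixels), "k1" (the pictures are not rectified: a ray, as slopes to the right and down, at radius r is drawn at 1 + k1 r^2 times it, then the intrinsics apply), "R" (3x3) and "t" (3): a world point X has camera coordinates R X + t; the wrist camera has in their place "T_tool_cam" (4x4, takes a point from camera to tool coordinates, whose origin is the TCP and whose axes are the tool frame's). Camera axes: x right, y down, z forward; pixel columns grow to the right and rows downward; lengths in mm; the calibration is good to about 2 mm. A picture is of the moment at which its call begins: read the wrist's pose just before it. There is no depth.
- close_job(): hands the job in, once; it reports no verdict.
Trained networks look in the newest picture that a camera, given by its name, has taken for a name from the list of things; names that differ only in an ending like _2 or _b are one class to them, and where a whole thing is asked for, a point or a joint stands for the part that bears it (a point fixed in the world has none). Each returns a list of dicts, best first, with "p" (0 to 1); they miss things now and then, are a little off and sometimes report something else, mostly with a low value. They report only what shows in the picture. A call takes as long as a camera call. They do not tell look-alikes from the thing itself.
- eyes.silhouettes(camera, label): "pixels" (400x640 bool, what is visible of it).
- eyes.pinpoint(camera, label): "position" ([x, y, z] in mm, in the coordinates of the camera as it stood for that picture, good to about 4 mm: a listed point, or the origin of a listed thing).
The state is a dict: "time_s": time; "joint_positions": joint angles; "dq": joint speeds; "effort": joint torques, N m; "eef_pos": TCP position; "eef_rot": TCP orientation; "ft_force": force on the tool from outside, world axes, zero at the start; "ft_torque": the same for the moment, N m; "grip_width": finger opening in mm.
Only numpy, scipy, OpenCV 4.12 (cv2) and the standard library are available. Lean on these libraries where they do the work, as an engineer would, in place of code of your own. Each camera call takes 0.05 s, during which the arm holds its last target.

TASK

The smaller of the two lidded tins has been stood on its end, so its lid faces sideways. Tip it a quarter turn over its bottom edge, about where it is and without lifting it off the shelf, so that it rests flat on its base with its lid up. Leave the taller tin, the glass canister and the spray bottle as they stand.

Things in the scene. Friction and masses are not known exactly. Their poses are not given: they have to be found in the camera images.
- tub_center (a point): The tin to tip, at its centre: off-white, 112 (x) by 66 (y) by 60 mm (z, base to lid), 0.35 kg. +z points out of the grey lid, which is the whole flat +z face. At first it stands on a 60 by 66 mm end, centre 56 mm up, z level. Pushed high on the lid towards its base it tips over the base's lower edge and falls past 28 degrees by itself; pushed low it slides. Lid up, its centre is 30 mm up.
- tall_tin_center (a point): Bystander: a tin of the same make, 110 (x) by 90 (y) by 130 mm high (z), already with its lid up. This point is its centre.
- canister_center (a point): Bystander: round frosted glass canister with steel lid, 92 mm across, 126 mm high, upright. This point is its centre.
- spray_center (a point): Bystander: spray bottle with chrome nozzle, 72 mm across, 206 mm high, upright; the nozzle reaches 62 mm from its axis along its -x. This point is on its axis 100 mm up. (Out at the robot's right, y below -0.5, stands a fixed grey bin with dustpan and brush, up to 300 mm high.)
There are look-alikes about, which are no part of the job. What is shaped like the part that bears tub_center but blue or orange is not meant.

How it is judged:
By the outcome, as a careful person would: the job done as asked, in the order asked, and still so for the second after the job is handed in, with the robot touching nothing.
It also fails if it takes over 32 s, if anything falls off the work surface, if the arm or the gripper's body presses on something with over 40 N, if the wrist force passes 120 N, or if a joint passes its speed limit or range.

## Working session

There is one attempt and no reset: what is moved stays moved. The work goes in short steps, Python scripts to look and compute and a tool call to move; the robot and the scene stay as the last step left them, time stands still between calls to the robot, and variables do not carry over. Pictures are saved under pics/ and viewed, and the job is handed in when it is done.

Besides the shell and the picture viewer there is one more tool, called after "Request:" as name(argument=value, ...), one argument or row to a line, values as JSON. servo_tool: Moves the arm, as the interface text tells. Its arguments: {"type":"object","properties":{"deltas":{"type":"array","items":{"type":"array","items":{"type":"number"}}}},"required":["deltas"]}

```bash
mkdir -p pics
cat > h.py <<'E'
import numpy as np, cv2
from cell import bot, eyes, close_job
def save(n,f): 
    cv2.imwrite(f'pics/{f}.png', n['color'][:,:,::-1])
def world(fr,p): return np.array(fr['R']).T@(np.array(p)-np.array(fr['t']))
def K(fr):
    f=200/np.tan(np.radians(fr['fov_y'])/2); return f
def proj(fr,X):
    c=np.array(fr['R'])@np.array(X,float)+fr['t']; s=c[:2]/c[2]; s=s*(1+fr['k1']*(s@s)); return s*K(fr)+[fr['cx'],fr['cy']]
def ray(fr,u,v):
    d=(np.array([u,v])-[fr['cx'],fr['cy']])/K(fr); s=d.copy()
    for _ in range(30): s=d/(1+fr['k1']*(s@s))
    R=np.array(fr['R']); return -R.T@fr['t'], R.T@np.r_[s,1]
def atz(fr,u,v,z):
    o,d=ray(fr,u,v); return o+d*(z-o[2])/d[2]
E
python3 - <<'E'
from h import *
np.set_printoptions(precision=1,suppress=True)
s=bot.read_state();print(s['time_s'],s['eef_pos'],np.round(s['eef_rot'],2),bot.tcp_to_grasp,s['grip_width'])
for c in('side','top'):
    f=eyes.grab_frame(c);save(f,c+'0');print(c,f['fov_y'],f['k1'],-np.array(f['R']).T@f['t'])
    for n in('tub_center','tall_tin_center','canister_center','spray_center'):
        for r in eyes.pinpoint(c,n)[:4]:
            w=world(f,r['position']);print(n,r['p'],w,proj(f,w))
E
```

```text
0.0 [ 175.5 -599.5  230.7] [[-1.  -0.   0.3]
 [-0.3  0.  -1. ]
 [ 0.  -1.  -0. ]] 18.700000000000003 85.43105296842144
side 57.06108222064243 -0.06015125829060291 [545.4 639.4 803. ]
tub_center 0.76 [561.6 287.8  54. ] [325.2 316.3]
tub_center 0.76 [559.9  29.2  52.8] [332.3 223.5]
tub_center 0.64 [549.7 159.5  55.3] [333.7 265.6]
tall_tin_center 0.83 [ 579.3 -171.2   63.6] [329.4 168.5]
canister_center 0.59 [ 638.6 -438.6   61.9] [316.8 116.5]
spray_center 0.55 [656.3 437.5 100. ] [267.7 378.9]
top 42.69582203459604 0.02898554046097472 [ 320.4   -5.7 1659.4]
tub_center 0.94 [557.4  25.3  58.7] [307.8 208.1]
tub_center 0.87 [563.9 285.1  52.9] [225.9 205.6]
tub_center 0.77 [553.8 152.6  59.6] [267.5 208.8]
tall_tin_center 0.84 [ 580.4 -173.1   65.2] [370.7 201.2]
canister_center 0.95 [ 645.7 -439.5   68.7] [454.8 181.4]
spray_center 0.96 [657.8 434.9  98.8] [176. 173.]
spray_center 0.29 [ 645.8 -437.9   68.3] [454.3 181.4]
```

View pics/side0.png

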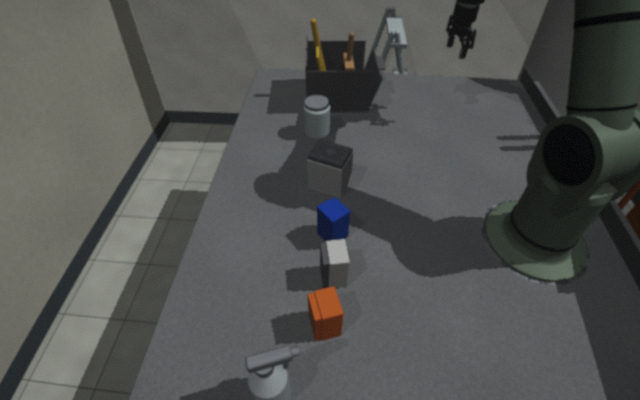

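View pics/top0.png

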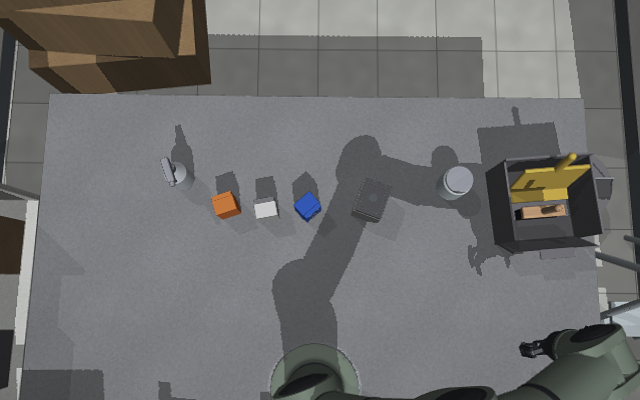

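Run:
```python
from h import *
import cv2
a=cv2.imread('pics/side0.png')[180:380,200:460];b=cv2.imread('pics/top0.png')[160:260,160:420]
cv2.imwrite('pics/c1.png',cv2.resize(a,None,fx=3,fy=3,interpolation=2)[:600]);cv2.imwrite('pics/c2.png',cv2.resize(b,None,fx=3,fy=3,interpolation=2))
```

```text
(no output)
```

View pics/c1.png

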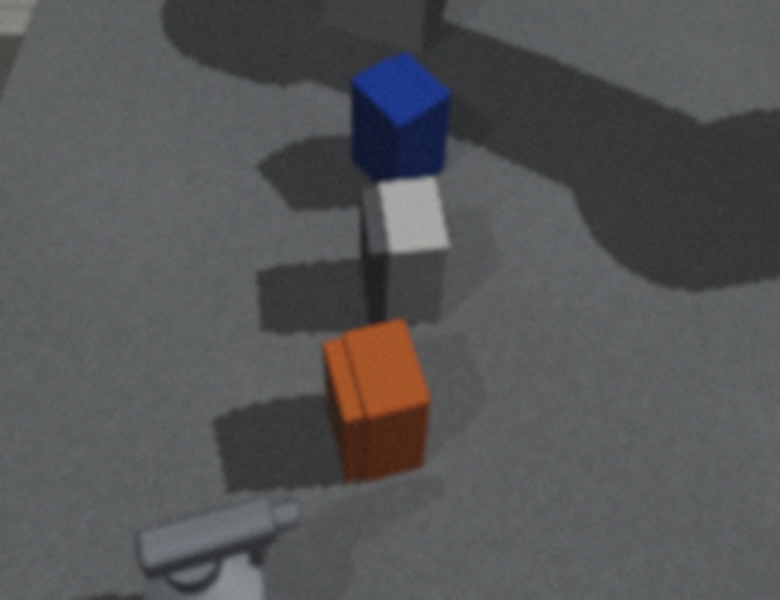

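View pics/c2.png

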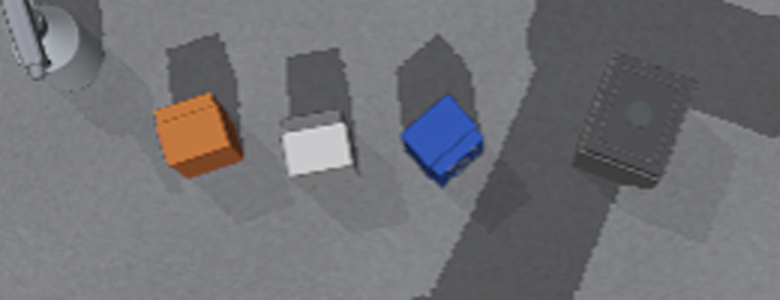

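The target is the off-white tin, at top (265,209) and side (335,265). It stands between the blue and orange look-alikes, and its grey lid strip faces +x, away from the robot. Next I'll fit its yaw.

```bash
cat > fit.py <<'E'
from h import *
from scipy.optimize import minimize
def fit(dims,z,guess,near):
    # dims along local a,b, vertical
    ob=[]
    for c in('side','top'):
        f=eyes.grab_frame(c); col=f['color']
        u=proj(f,[*near,z]);best=None
        for r in eyes.silhouettes(c,'tub_center'):
            m=np.array(r['pixels']);ys,xs=np.nonzero(m)
            if len(xs)>50 and np.hypot(xs.mean()-u[0],ys.mean()-u[1])<20: best=m;break
        if best is not None: ob.append((f,best));print(c,best.sum())
    def cost(p,per=False):
        t=0;o=[]
        for f,m in ob:
            c,s=np.cos(p[2]),np.sin(p[2])
            P=np.array([proj(f,[p[0]+c*i*dims[0]/2-s*j*dims[1]/2,p[1]+s*i*dims[0]/2+c*j*dims[1]/2,z+k*dims[2]/2]) for i in(-1,1) for j in(-1,1) for k in(-1,1)])
            h=cv2.convexHull(P.astype(np.float32))
            S=16;a=np.zeros((400,640),np.uint8);cv2.fillConvexPoly(a,np.round(h*S).astype(np.int32),1,shift=4)
            iou=(a.astype(bool)&m).sum()/(a.astype(bool)|m).sum();o.append(iou);t+=1-iou
        return o if per else t
    best=min((minimize(cost,[*guess,y],method='Nelder-Mead',options=dict(initial_simplex=[[guess[0],guess[1],y],[guess[0]+8,guess[1],y],[guess[0],guess[1]+8,y],[guess[0],guess[1],y+.15]])) for y in np.radians([-20,-10,0,10,20])),key=lambda r:r.fun)
    print(best.x[:2],np.degrees(best.x[2]),cost(best.x,1));return best.x
E
python3 - <<'E'
from fit import *
np.set_printoptions(precision=3,suppress=True)
x=fit((60,66,112),56,(552,156),(552,156))
f=eyes.grab_frame('top')
# lid seam/lower lid edges by pixel: top-face corners
for u,v in[(285,120),(342,108),(284,137),(346,124),(353,168),(291,176)]:
    print((u,v),atz(f,160+u/3,160+v/3,112))
print(np.array(bot.read_state()['eef_rot']))
E
```

```text
side 1346
top 540
[550.039 156.811] 10.824735381461679 [np.float64(0.939288206559665), np.float64(0.8813838550247117)]
(285, 120) [573.117 186.187 112.   ]
(342, 108) [586.081 128.372 112.   ]
(284, 137) [555.565 186.712 112.   ]
(346, 124) [569.557 123.927 112.   ]
(353, 168) [524.354 115.832 112.   ]
(291, 176) [515.613 178.493 112.   ]
[[-0.96  -0.     0.281]
 [-0.281 -0.    -0.96 ]
 [ 0.    -1.     0.   ]]
```

Request:
servo_tool(
  deltas=[
    [0.005,0.01,0.01,0,0.35],
    [0.01,0.02,0.01,-1,0.35],
    [0.015,0.026,0,-1,0.35],
    [0.015,0.026,0,-1,0.35],
    [0.015,0.026,0,-1,0.35],
    [0.015,0.026,0,-1,0.35],
    [0.015,0.026,0,-0.5,0.35],
    [0.015,0.026,0,0,0.35],
    [0.015,0.026,0,0,0.35],
    [0.015,0.026,0,0,0.35],
    [0.015,0.026,0,0,0.35],
    [0.015,0.026,0,0,0.35],
    [0.015,0.026,0,0,0.35],
    [0.015,0.026,0,0,0.35],
    [0.015,0.026,0,0,0.35],
    [0.015,0.026,0,0,0.35],
    [0.015,0.026,0,0,0.35],
    [0.015,0.026,0,0,0.35],
    [0.015,0.026,0,0,0.35],
    [0.015,0.026,0,0,0.35],
  ],
)

```text
time_s: 2.42
eef_pos: [460.9, -100.0, 252.1]
eef_rot: [[-0.982, 0.001, 0.188], [-0.188, -0.0, -0.982], [-0.001, -1.0, 0.001]]
ft_force: [0.4, 0.2, -0.9]
grip_width: 30.0
```

Request:
servo_tool(
  deltas=[
    [0.015,0.025,0,0,0.35],
    [0.015,0.025,0,0,0.35],
    [0.015,0.025,0,0,0.35],
    [0.015,0.025,0,0,0.35],
    [0.015,0.025,0,0,0.35],
    [0.015,0.025,0,0,0.35],
    [0.015,0.025,0,0,0.35],
    [0.015,0.025,0,0,0.35],
    [0.015,0.025,0,0,0.35],
    [0.015,0.025,0,0,0.35],
    [0.014,0.022,0,0,0.35],
    [0,0,-0.026,0,0.35],
    [0,0,-0.026,0,0.35],
    [0,0,-0.026,0,0.35],
    [0,0,-0.026,0,0.35],
    [0,0,-0.026,0,0.35],
    [0,0,-0.022,0,0.35],
    [0,0,0,0,0.35],
  ],
)

```text
time_s: 3.92
eef_pos: [622.2, 170.0, 95.9]
eef_rot: [[-0.982, -0.005, 0.188], [-0.188, -0.002, -0.982], [0.005, -1.0, 0.001]]
ft_force: [-0.6, -0.8, -0.4]
grip_width: 29.9
```

Run:
```python
from h import *
for c in('side','wrist'): save(eyes.grab_frame(c),c+'1')
a=cv2.imread('pics/side1.png')[160:340,200:460];cv2.imwrite('pics/s1.png',cv2.resize(a,None,fx=3,fy=3))
```

```text
(no output)
```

View pics/s1.png

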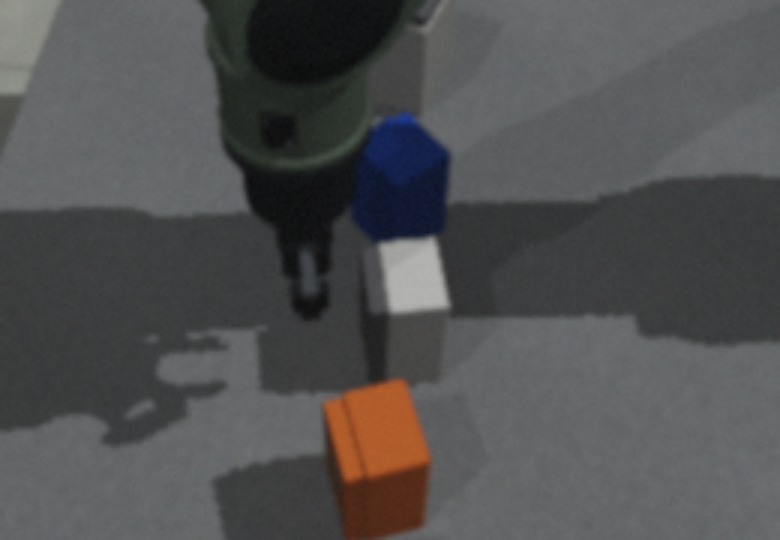

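View pics/wrist1.png

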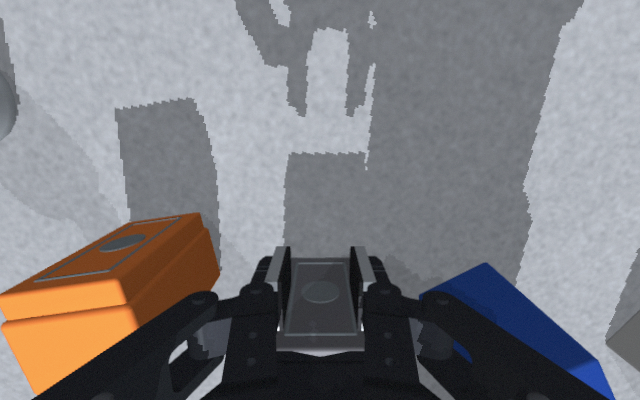

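Side view: the fingers at (308,300) in the crop are clear of the lid. Wrist view: they are centred on the lid disc at (320,293). Now a slow push along the lid normal.

Request:
servo_tool(
  deltas=[
    [-0.006,-0.0011,0,0,0.35],
    [-0.006,-0.0011,0,0,0.35],
    [-0.006,-0.0011,0,0,0.35],
    [-0.004,-0.0008,0,0,0.35],
    [-0.004,-0.0008,0,0,0.35],
    [-0.003,-0.0006,0,0,0.35],
    [-0.003,-0.0006,0,0,0.35],
    [-0.003,-0.0006,0,0,0.35],
    [-0.003,-0.0006,0,0,0.35],
    [-0.003,-0.0006,0,0,0.35],
    [-0.003,-0.0006,0,0,0.35],
    [-0.003,-0.0006,0,0,0.35],
  ],
)

```text
time_s: 5.02
eef_pos: [577.4, 161.1, 99.3]
eef_rot: [[-0.982, 0.0, 0.188], [-0.188, 0.0, -0.982], [-0.0, -1.0, -0.0]]
ft_force: [1.4, 0.2, 1.2]
grip_width: 30.0
```

Run:
```python
from h import *
for c in('side','wrist'): save(eyes.grab_frame(c),c+'2')
a=cv2.imread('pics/side2.png')[160:340,200:460];cv2.imwrite('pics/s2.png',cv2.resize(a,None,fx=3,fy=3))
```

```text
(no output)
```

View pics/s2.png

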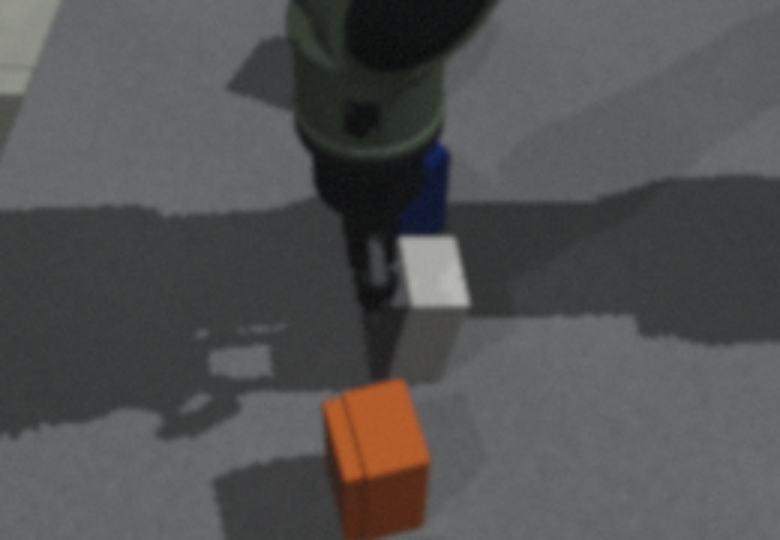

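The base's lower edge stays at (437,380) in the crop while the top leans, so the tin is tipping, not sliding. I'll continue.

Request:
servo_tool(
  deltas=[
    [-0.003,-0.0006,0,0,0.35],
    [-0.003,-0.0006,0,0,0.35],
    [-0.003,-0.0006,0,0,0.35],
    [-0.003,-0.0006,0,0,0.35],
    [-0.003,-0.0006,0,0,0.35],
    [-0.003,-0.0006,0,0,0.35],
    [-0.003,-0.0006,0,0,0.35],
    [-0.003,-0.0006,0,0,0.35],
  ],
)

```text
time_s: 5.78
eef_pos: [553.1, 156.2, 99.2]
eef_rot: [[-0.982, -0.0, 0.188], [-0.188, -0.0, -0.982], [0.0, -1.0, -0.0]]
ft_force: [1.0, 0.4, -0.1]
grip_width: 30.1
```

Run:
```python
from h import *
for c in('side','wrist'): save(eyes.grab_frame(c),c+'3')
a=cv2.imread('pics/side3.png')[160:340,200:460];cv2.imwrite('pics/s3.png',cv2.resize(a,None,fx=3,fy=3))
```

```text
(no output)
```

View pics/s3.png

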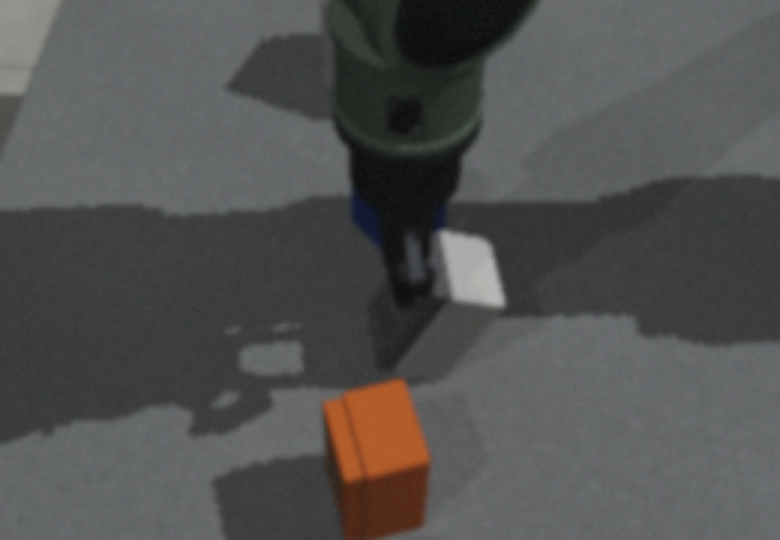

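Request:
servo_tool(
  deltas=[
    [-0.003,-0.0006,0,0,0.35],
    [-0.003,-0.0006,0,0,0.35],
    [-0.003,-0.0006,0,0,0.35],
    [-0.003,-0.0006,0,0,0.35],
    [-0.003,-0.0006,0,0,0.35],
    [0,0,0,0,0.35],
    [0,0,0,0,0.35],
    [0,0,0,0,0.35],
    [0,0,0,0,0.35],
    [0,0,0,0,0.35],
  ],
)

```text
time_s: 6.72
eef_pos: [538.7, 153.3, 99.2]
eef_rot: [[-0.982, -0.0, 0.188], [-0.188, 0.0, -0.982], [0.0, -1.0, -0.0]]
ft_force: [-0.7, 0.4, -0.1]
grip_width: 30.0
```

Run:
```python
from h import *
for c in('side','wrist'): save(eyes.grab_frame(c),c+'4')
a=cv2.imread('pics/side4.png')[160:340,200:460];cv2.imwrite('pics/s4.png',cv2.resize(a,None,fx=3,fy=3))
```

```text
(no output)
```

View pics/s4.png

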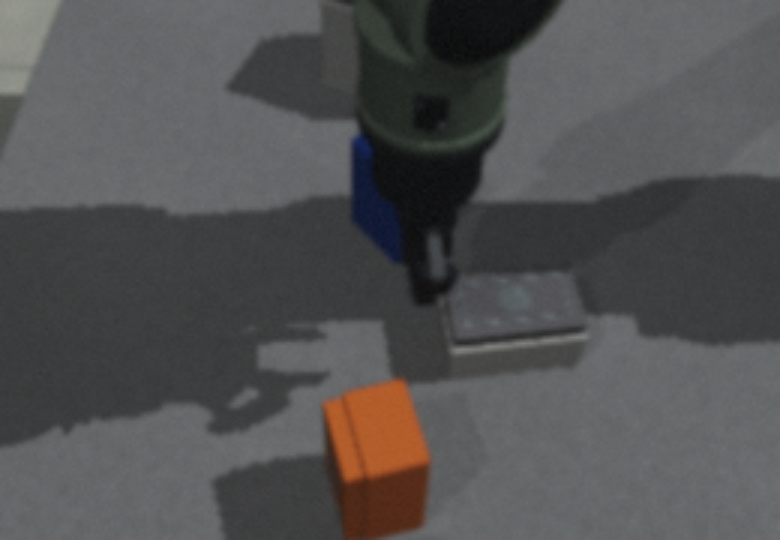

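The tin now lies flat with its grey lid up, around (515,305) in the crop. I'll withdraw straight up and away, then check.

Request:
servo_tool(
  deltas=[
    [0.003,0.0005,0.01,0,0.35],
    [0.005,0.001,0.02,0,0.35],
    [0.005,0.001,0.025,0,0.35],
    [0.005,0,0.025,0,0.35],
    [0.005,0,0.025,0,0.35],
    [0.005,0,0.025,0,0.35],
    [0.005,-0.01,0.02,0,0.35],
    [0,-0.025,0.01,0,0.35],
    [0,-0.03,0,0,0.35],
    [0,-0.03,0,0,0.35],
    [0,-0.03,0,0,0.35],
    [0,-0.03,0,0,0.35],
    [0,-0.03,0,0,0.35],
    [0,-0.03,0,0,0.35],
    [0,-0.03,0,0,0.35],
    [0,-0.025,0,0,0.35],
    [0,-0.02,0,0,0.35],
    [0,-0.01,0,0,0.35],
    [0,0,0,0,0.35],
    [0,0,0,0,0.35],
  ],
)

```text
time_s: 8.48
eef_pos: [571.7, -143.5, 259.6]
eef_rot: [[-0.982, 0.0, 0.188], [-0.188, 0.001, -0.982], [-0.0, -1.0, -0.001]]
ft_force: [0.9, -0.4, 0.6]
grip_width: 29.8
```

Run:
```python
from fit import *
np.set_printoptions(precision=1,suppress=True)
for c in('side','top'):
    f=eyes.grab_frame(c);save(f,c+'5')
    for n in('tub_center','tall_tin_center','canister_center','spray_center'):
        for r in eyes.pinpoint(c,n)[:4]: print(c,n,r['p'],world(f,r['position']))
print(bot.read_state()['time_s'])
try: fit((112,66,60),30,(466,141),(466,141))
except Exception as e: print(e)
```

```text
side tub_center 0.91 [563.9 289.   51.7]
side tub_center 0.85 [562.2  31.9  51.2]
side tub_center 0.73 [658.8 436.7  99. ]
side tub_center 0.67 [460.5 141.5  30.4]
side tall_tin_center 0.82 [ 582.2 -170.4   61.6]
side canister_center 0.81 [ 639.6 -437.2   59.4]
side spray_center 0.57 [655.6 434.4 100.4]
top tub_center 0.97 [566.9 285.2  53.1]
top tub_center 0.97 [558.6  25.4  53.9]
top tall_tin_center 0.64 [ 580.  -173.9   65.2]
top canister_center 0.81 [ 645.9 -440.6   64. ]
top spray_center 0.72 [655.9 432.9 100. ]
8.9833
side 1659
top 807
[463.  139.3] 11.039705845330438 [np.float64(0.9021207177814029), np.float64(0.9242250287026407)]
```

View pics/side5.png

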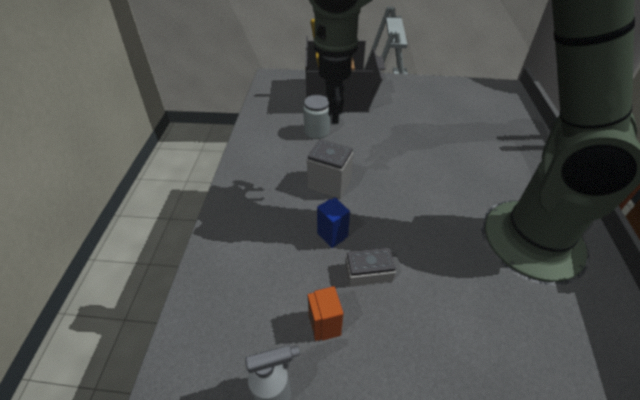

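View pics/top5.png

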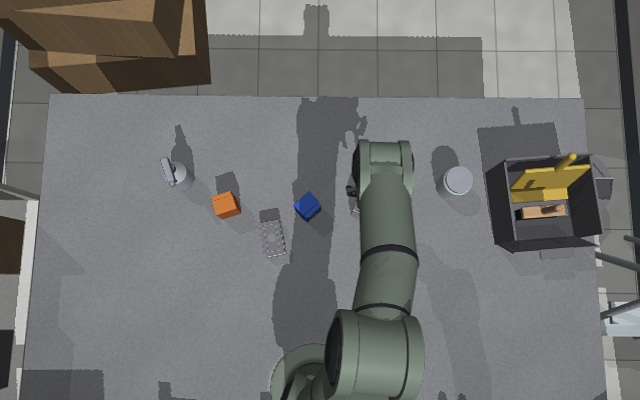

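The tin lies lid up at side (371,266) and top (272,239). The fitted centre (463,139), yaw 11°, matches the (465,141) expected from a pure quarter turn. The other items haven't moved, and the arm is clear at z 260.

```bash
python3 -c "
from h import *
print(close_job())"
```

```text
the job is handed in; nothing more can be done
None
```

I tipped the off-white tin a quarter turn over its bottom edge by pushing high on its lid with part-open fingers. It now rests flat on its base with the lid up. I then drew the arm clear and handed the job in at about 9 s.

- **Tin position:** its fitted centre is (463, 139) mm, against about (465, 141) expected for a pure quarter turn. Yaw is unchanged at about 11°.
- **Other objects:** the taller tin, glass canister and spray bottle are where they were, within measurement error, and the look-alikes also look unmoved.
- **Forces:** wrist force stayed under about 2 N in every reading, but I only read it at the end of each move, so it may have peaked higher in between.
- **Disagreements:** after the tip, the point finder missed the tin in the top picture, though the outline fit found it in both views. It also once mislabelled the spray bottle as the tin.

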